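Empty the tipping parts pot into the kitting tray

ROBOT

A 7-joint arm with a two-finger parallel gripper is mounted at the origin on the work surface. World frame = base frame: x ahead of the robot, y to its left, z up, the work surface at z = 0. Lengths are in m, angles in rad, forces in N, time in s.
With the tool pointing down it reaches from about 0.4 to 0.85 m from the base axis. Payload 10.4 kg.
Tool frame: the origin (TCP) lies at the very end of the fingers, on their centre line; the grasp point (between the pads) lies 19 mm behind it; z points along the fingers, y is the line along which they close (so a half turn about z gives the same grasp; the last joint's range is limited). The gripper opens to 85 mm and grips with 20 to 120 N. Pads are 22 mm wide; open, the fingers measure 114 mm over their backs; the gripper's body (76 mm by 85 mm) begins 54 mm behind the grasp point. The pads swing forward as they close: fully open they stand 13 mm farther back than shut.
Start: joints at [-1.128, 0.332, -0.065, 1.46, 0.022, 1.35, -0.088], TCP at [0.281, 0.558, 0.231] pointing down, gripper open.
Joint ranges: [-2.6, 2.6], [-0.5, 2.12], [-1.47, 1.34], [0.16, 2.42], [-1.27, 4.41], [0.06, 2.06], [-2.6, 2.6]. Speed limits (rad/s): [2.22, 2.22, 2.79, 2.79, 3.14, 3.14, 3.14].

INTERFACE

Orientations are given as a unit quaternion [x, y, z, w].
In Python, from workcell import * gives the robot as it stands. The module is installed in compiled form; this text tells all that it offers.
- The arm moves only by the tool carry_out, never from a script. Its argument "motion" is a list of rows, each an object with "xyz": the shift along the tool's x, y, z in m, a list of three; "angular": the turn, a rotation vector about the tool's x, y, z in degrees, a list of three. A call has 1 to 12 rows; each row is the pose to reach, as a shift and turn from the pose commanded when the call began, along the tool's axes at that moment; what a row does not reach only later rows make up. A row lasts 1/10 s, in which the tool goes at most 50 mm and 8.59 degrees, less where a joint would pass 70% of its speed; a pose out of reach is approached as far as the arm can. A call with a gripper value outside its range is refused whole. "hand" is the opening, from 0 (shut) to 1 (fully open), set as the call begins (left out, the last holds). The fingers move at their own pace and stop on an object; "grip_force" is the grip in N (left out, the last holds). Time passes only in rows, so rows that repeat a pose let the fingers close. It gives the time, the measured TCP pose, the force, the opening and the grip force at its end, in the units of the state.
- get_obs(): the state, without advancing time (a new reading comes with each control period).
- camera(name): name is "scene" or "side" or "wrist"; returns a dict with "img" (400x640x3 uint8, red, green, blue), "fx", "fy", "cx", "cy" (pixels), "extrinsics" (4x4, takes a point from camera to world coordinates). Camera axes: x right, y up, looking along -z (the intrinsics and any distortion apply to the point x, -y, -z); pixel columns grow to the right and rows downward; lengths in m; the calibration is good to about 2 mm. A picture is of the moment at which its call begins. There is no depth.
- hand_in(): hands the job in; it is judged then, once.
The state is a dict: "clock": time; "joint_pos": joint angles; "joint_velocities": joint speeds; "tau": joint torques, N m; "position": TCP position; "ee_rot": TCP orientation; "ft_force": force on the tool from outside, world axes, zero at the start; "torque": the same for the moment, N m; "grip_width": opening from 0.0 (shut) to 1.0 (fully open); "grasp_force": force on a finger pad.
Only numpy, scipy, OpenCV 4.12 (cv2) and the standard library are available. Lean on these libraries where they do the work, as an engineer would, in place of code of your own. Each camera call takes 0.05 s, during which the arm holds its last target. There are 200 camera calls.

TASK

Empty the tipping pot of connector housings into the black tray in front of it: swing the pot over by its loop and press it steadily but lightly (8 to 18 N) against its stop so that every housing lets go, then swing it back and press it home upright in the same way, empty and ready for the next batch. The pot is thin sheet, so work the loop lightly (never more than 40 N), swing it without slamming, and leave everything else on the bench alone.

Things in the scene. Friction and masses are not known exactly. Their poses are not given: they have to be found in the camera images.
- stand: Fixed grey yoke stand carrying the pot: base plate 135 x 160 x 10 mm, from 122 mm behind to 13 mm ahead of the pivot; two uprights 131 mm high, 66 mm either side. Origin on the table straight below the pivot axis, which is 115 mm up; its x axis points the way the pot tips (towards the tray), y is parallel to the pivot axis, z up.
- pot: Steel flared round pot, 85 mm high, 64 mm across at the bottom, 96 at the rim, wall 3; stiff hinge, stays where left (2 to 5 N at the bar moves it). Origin on the pivot axis; upright, its axes are the stand's, its centre line is 25 mm behind (-x) the pivot, bottom 15 mm below, rim 70 mm above. Tips about +y, top towards the stand's +x, between solid stops: upright (0) and tipped (2.1 rad).
- bar (a point): Middle of the crossbar of the pot's loop: 10 mm round bar parallel to the pivot axis, at x -120, z +69 mm in the pot's frame. Two 10 mm rods join its ends to the pot below the rim; clear opening 62 mm along the bar, 42 mm from bar to rim. Upright: loop level behind the pot, bar 184 mm above the table; 253 mm at mid-swing; fully tipped 184 mm, 120 mm ahead of the pivot.
- tray: Fixed black open tray, 180 (x) x 170 (y) x 40 mm high, wall and floor 4 mm. Origin at the centre of its underside; it lies in front of the stand, some 119 mm ahead of the pivot.
- conn0: White plastic connector housing, a block 22 x 16 x 15 mm, 12 g; origin at the centre of its underside. One of five that start in the pot.
- conn1: White plastic connector housing, a block 22 x 16 x 15 mm, 12 g; origin at the centre of its underside. One of five that start in the pot.
- conn2: White plastic connector housing, a block 22 x 16 x 15 mm, 12 g; origin at the centre of its underside. One of five that start in the pot.
- conn3: White plastic connector housing, a block 22 x 16 x 15 mm, 12 g; origin at the centre of its underside. One of five that start in the pot.
- conn4: White plastic connector housing, a block 22 x 16 x 15 mm, 12 g; origin at the centre of its underside. One of five that start in the pot.
- board_a: Loose green circuit board 60 x 40 mm beside the stand, about 14 mm high; origin at the centre of its underside. Leave alone.
- board_b: Loose green circuit board 60 x 40 mm beside the tray, about 14 mm high; origin at the centre of its underside. Leave alone.
- spool: Grey spool of solder, 44 mm across, 36 mm high, beside the stand; origin at the centre of its underside. Leave alone.
- driver: Loose screwdriver lying on the bench; origin under its middle. Leave alone.
- flux: Small bottle, 44 mm across, 100 mm high; origin at the centre of its underside. Leave alone.
- mug: White cup without handle, 76 mm across, 90 mm high; origin at the centre of its underside. Leave alone.
- gluegun: Orange glue gun lying on its side, about 160 mm long, 40 mm high; origin on the table under its barrel. Leave alone.

How it is judged:
On the way, in this order (a step that is already met when the one before it is completed fails the run):
1. the pot is fully tipped (over 2.0 rad, 115 degrees, from upright) and the fingers press it against its stop with 8 to 18 N, steadily for 0.3 s (angle between pot's own z axis and vertical above 2 rad and contact force between the fingers and pot between 8 and 18 N), for 0.3 s.
2. all five housings are in the tray and the pot is back upright (within 0.06 rad, 3.5 degrees) with the fingers pressing it home against its upright stop with 8 to 18 N, steadily for 0.3 s (angle between pot's own z axis and vertical below 0.06 rad and contact force between the fingers and pot between 8 and 18 N and x of conn0 in the frame of tray between -0.086 and 0.086 m and y of conn0 in the frame of tray between -0.081 and 0.081 m and height (world z) of each of conn0, conn1, conn2, conn3, conn4 below 0.055 m and linear speed of each of conn0, conn1, conn2, conn3, conn4 below 0.03 m/s and x of conn1 in the frame of tray between -0.086 and 0.086 m and y of conn1 in the frame of tray between -0.081 and 0.081 m and x of conn2 in the frame of tray between -0.086 and 0.086 m and y of conn2 in the frame of tray between -0.081 and 0.081 m and x of conn3 in the frame of tray between -0.086 and 0.086 m and y of conn3 in the frame of tray between -0.081 and 0.081 m and x of conn4 in the frame of tray between -0.086 and 0.086 m and y of conn4 in the frame of tray between -0.081 and 0.081 m), for 0.3 s.
At the end, for the whole second after the job is handed in: The pot stands upright on its stop (within 0.06 rad, 3.5 degrees), empty and still, and all five housings lie at rest inside the tray's walls (one may lie on another; their origins under 55 mm above the bench) (angle between pot's own z axis and vertical below 0.06 rad and angular speed of pot below 0.05 rad/s and x of conn0 in the frame of tray between -0.086 and 0.086 m and y of conn0 in the frame of tray between -0.081 and 0.081 m and height (world z) of each of conn0, conn1, conn2, conn3, conn4 below 0.055 m and linear speed of each of conn0, conn1, conn2, conn3, conn4 below 0.03 m/s and x of conn1 in the frame of tray between -0.086 and 0.086 m and y of conn1 in the frame of tray between -0.081 and 0.081 m and x of conn2 in the frame of tray between -0.086 and 0.086 m and y of conn2 in the frame of tray between -0.081 and 0.081 m and x of conn3 in the frame of tray between -0.086 and 0.086 m and y of conn3 in the frame of tray between -0.081 and 0.081 m and x of conn4 in the frame of tray between -0.086 and 0.086 m and y of conn4 in the frame of tray between -0.081 and 0.081 m); the robot touches nothing.
It fails at once if the fingers load the pot with more than 40 N in all, even for a moment (as a knock or a firm grip would) (contact force between the fingers and pot above 40 N).
It fails at once if the pot is slammed: it turns faster than 3 rad/s (angular speed of pot above 3 rad/s).
It fails at once if a bystander (board, spool, screwdriver, bottle, cup or glue gun) is moved by more than 15 mm (distance of any of board_a, board_b, spool, driver, flux, mug, gluegun from where it was at the start of the episode above 0.015 m).
It also fails if it takes over 72 s, if anything falls off the work surface, if the arm or the gripper's body presses on something with over 40 N, if the wrist force passes 120 N, or if a joint passes its speed limit or range.

## Working session

There is one attempt and no reset: what is moved stays moved. The work goes in short steps, Python scripts to look and compute and a tool call to move; the robot and the scene stay as the last step left them, time stands still between calls to the robot, and variables do not carry over. Pictures are saved under pics/ and viewed, at most 10 in all, crops included, and the job is handed in when it is done.

Besides the shell and the picture viewer there is one more tool, called after ">>>" in YAML: its name, and indented under it one key for each argument. carry_out: Moves the arm, as the interface text tells. Its arguments: {"type":"object","properties":{"motion":{"type":"array"},"hand":{"type":"number"},"grip_force":{"type":"number"}},"required":["motion"]}

```bash
mkdir -p pics; python3 - <<'E'
from workcell import *
import cv2,numpy as np
o=get_obs();print({k:np.round(v,3) for k,v in o.items()})
for n in ("scene","side"):
    c=camera(n);cv2.imwrite(f"pics/{n}0.png",c["img"][:,:,::-1]);print(n,c["fx"],c["fy"],c["cx"],c["cy"],np.round(c["extrinsics"],3),[k for k in c])
    np.savez(f"{n}0.npz",**{k:v for k,v in c.items()})
E
```

```text
{'clock': np.float64(0.0), 'joint_pos': array([-1.128,  0.333, -0.065,  1.461,  0.022,  1.35 , -0.088]), 'joint_velocities': array([ 0.   ,  0.001, -0.001,  0.001, -0.001, -0.   , -0.   ]), 'tau': array([ 0.0000e+00, -6.2544e+01,  4.9000e-02, -3.9162e+01,  1.6000e-02,
        1.0000e-02, -0.0000e+00]), 'position': array([0.281, 0.558, 0.231]), 'ee_rot': array([ 0.231,  0.973, -0.001, -0.   ]), 'ft_force': array([-0.603, -0.174,  0.203]), 'torque': array([-0.031, -0.017, -0.055]), 'grasp_force': np.float64(0.0), 'grip_width': np.float64(0.999)}
scene 394.9859937512532 394.9859937512532 327.1195884181513 196.84555249995 [[ 0.861 -0.421  0.286  0.952]
 [ 0.509  0.707 -0.491 -0.712]
 [ 0.005  0.569  0.823  1.21 ]
 [ 0.     0.     0.     1.   ]] ['img', 'fx', 'fy', 'cx', 'cy', 'extrinsics']
side 403.6388370310948 403.6388370310948 321.04541059900157 206.0262180519387 [[ 0.929  0.195 -0.314  0.275]
 [-0.369  0.512 -0.776 -0.866]
 [ 0.009  0.837  0.548  0.713]
 [ 0.     0.     0.     1.   ]] ['img', 'fx', 'fy', 'cx', 'cy', 'extrinsics']
```

View pics/scene0.png

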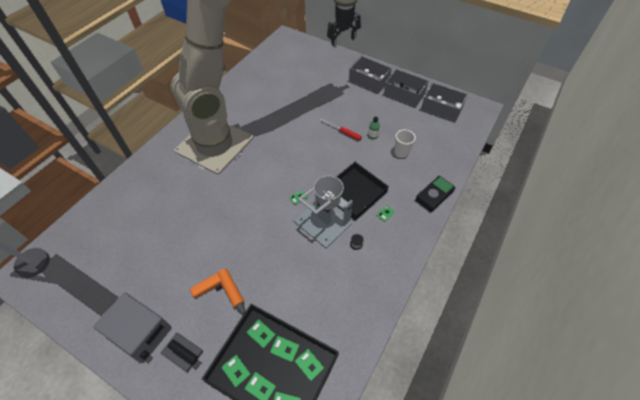

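View pics/side0.png

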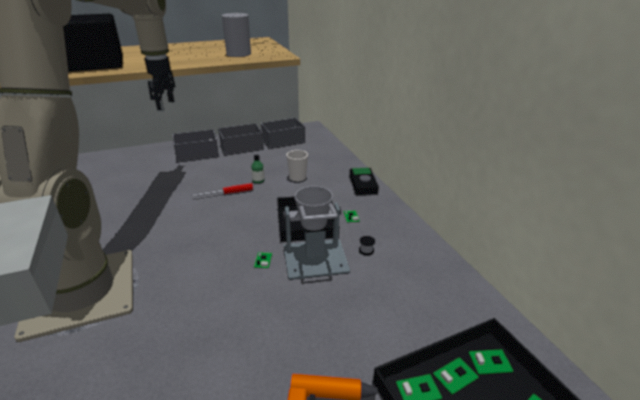

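Scene view: the pot is at about (328,188), its loop at (315,200), the tray at (360,190) and the base plate at (323,225). Side view: pot (314,200), plate (316,262), with the tray behind the stand. I'll enlarge both.

```bash
python3 - <<'E'
import cv2,numpy as np
a=cv2.imread("pics/scene0.png")[155:255,280:400];b=cv2.imread("pics/side0.png")[180:290,250:380]
A=cv2.resize(a,None,fx=5,fy=5,interpolation=cv2.INTER_CUBIC);B=cv2.resize(b,None,fx=5,fy=5,interpolation=cv2.INTER_CUBIC)
cv2.imwrite("pics/ca.png",A);cv2.imwrite("pics/cb.png",B)
E
```

```text
(no output)
```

View pics/ca.png

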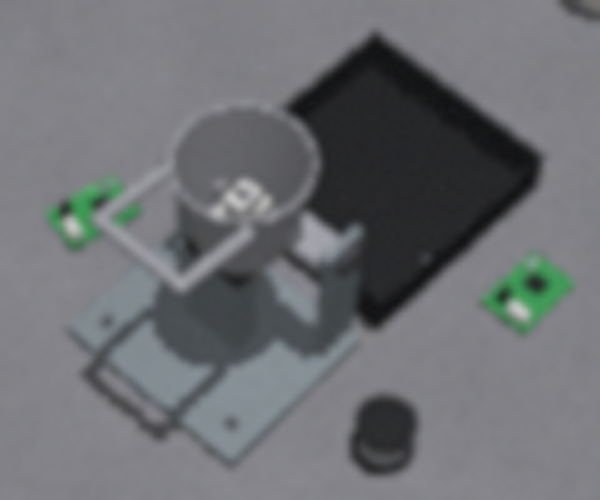

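View pics/cb.png

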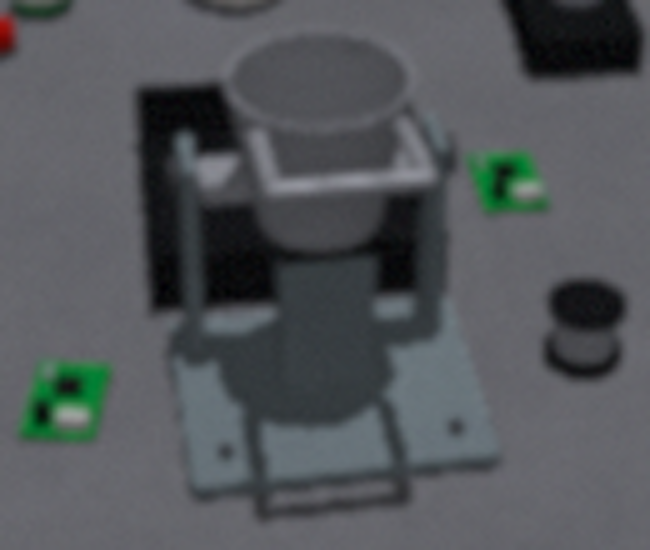

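Scene crop: the bar's ends are at about (98,217) and (183,288), and the plate's rear corners at (68,328) and (234,462). Side crop: bar ends (268,188) and (436,180), rear corners (193,490) and (497,460). The tray corners are clear in the scene crop: top (375,38), right (542,158), front-bottom (370,328).

```bash
cat > h.py <<'E'
import numpy as np
def ray(c,u,v):
    E=c["extrinsics"];d=np.array([(u-c["cx"])/c["fx"],-(v-c["cy"])/c["fy"],-1.0]);return E[:3,3],E[:3,:3]@d
def onz(c,u,v,z):
    o,d=ray(c,u,v);return o+d*(z-o[2])/d[2]
def tri(*rs):
    A=0;b=0
    for o,d in rs:
        d=d/np.linalg.norm(d);P=np.eye(3)-np.outer(d,d);A=A+P;b=b+P@o
    return np.linalg.solve(A,b)
E
python3 - <<'E'
from h import *
S=np.load("scene0.npz");D=np.load("side0.npz")
f=lambda p,o:((p[0]+.5)/5-.5+o[0],(p[1]+.5)/5-.5+o[1])
a=lambda p:f(p,(280,155));b=lambda p:f(p,(250,180))
np.set_printoptions(precision=4,suppress=True)
for n,p,q,z in [("barL",(98,217),(268,188),.184),("barR",(183,288),(436,180),.184),("plL",(68,328),(193,490),.01),("plR",(234,462),(497,460),.01)]:
    print(n,onz(S,*a(p),z),onz(D,*b(q),z),tri(ray(S,*a(p)),ray(D,*b(q))))
for p in [(375,36),(543,156),(370,328)]: print("tray",onz(S,*a(p),.04))
print("tray side", onz(D,*b((140,88)),.04))
E
```

```text
barL [ 0.5219 -0.1481  0.184 ] [ 0.522  -0.1464  0.184 ] [ 0.5218 -0.148   0.1847]
barR [ 0.5955 -0.1658  0.184 ] [ 0.5966 -0.168   0.184 ] [ 0.5963 -0.1668  0.1842]
plL [ 0.4825 -0.1435  0.01  ] [ 0.4798 -0.1453  0.01  ] [ 0.481  -0.1417  0.0063]
plR [ 0.6378 -0.1747  0.01  ] [ 0.631  -0.1801  0.01  ] [ 0.6356 -0.1708  0.0008]
tray [0.5524 0.1814 0.04  ]
tray [0.7127 0.1441 0.04  ]
tray [ 0.6737 -0.0509  0.04  ]
tray side [0.5511 0.1822 0.04  ]
```

```bash
cat >> h.py <<'E'
from scipy.spatial.transform import Rotation as R
yaw=np.radians(76.8);s=np.array([np.cos(yaw),np.sin(yaw),0]);n=np.array([-s[1],s[0],0])
P=np.array([.5865,-.040,.115])
def rel(o,target):  # target world -> tool shift
    return R.from_quat(o["ee_rot"]).inv().apply(np.array(target)-o["position"])
E
python3 - <<'E'
from workcell import *
from h import *
o=get_obs()
print(np.round(rel(o,[.559,-.157,.29]),4)); M=R.from_quat(o["ee_rot"]).as_matrix()
print(np.degrees(np.arctan2(M[1,1],M[0,1])))
E
```

```text
[-0.57   -0.5139 -0.0587]
63.309437086053904
```

>>> carry_out:
  motion:
    - {"xyz":[-0.02,-0.02,-0.03],"angular":[0,0,0]}
    - {"xyz":[-0.05,-0.045,-0.059],"angular":[0,0,-1]}
    - {"xyz":[-0.08,-0.072,-0.059],"angular":[0,0,-3]}
    - {"xyz":[-0.11,-0.1,-0.059],"angular":[0,0,-5]}
    - {"xyz":[-0.14,-0.127,-0.059],"angular":[0,0,-7]}
    - {"xyz":[-0.17,-0.154,-0.059],"angular":[0,0,-9]}
    - {"xyz":[-0.2,-0.181,-0.059],"angular":[0,0,-11]}
    - {"xyz":[-0.23,-0.208,-0.059],"angular":[0,0,-13.5]}
    - {"xyz":[-0.26,-0.235,-0.059],"angular":[0,0,-13.5]}
    - {"xyz":[-0.29,-0.262,-0.059],"angular":[0,0,-13.5]}
    - {"xyz":[-0.32,-0.289,-0.059],"angular":[0,0,-13.5]}
    - {"xyz":[-0.35,-0.316,-0.059],"angular":[0,0,-13.5]}
  hand: 0.35

```text
clock: 1.3
position: [0.4516, 0.1172, 0.2902]
ee_rot: [0.115, 0.993, 0.0, -0.0]
ft_force: [1.1, 1.1, 1.3]
grip_width: 0.353
grasp_force: 0.0
```

```bash
python3 - <<'E'
from workcell import *
from h import *
o=get_obs();print(o["position"],o["grip_width"],o["joint_pos"],o["ft_force"])
print(np.round(rel(o,[.559,-.157,.29]),4)); M=R.from_quat(o["ee_rot"]).as_matrix()
print(np.degrees(np.arctan2(M[1,1],M[0,1])))
E
```

```text
[0.45161863 0.11720776 0.29016703] 0.3528329747457062 [-0.65669234 -0.06329611  0.29273679  1.7792832   0.01820019  1.42308642
  0.97349405] [1.08695193 1.0748696  1.25070023]
[-1.671e-01 -2.425e-01  1.000e-04]
76.81555958089562
```

>>> carry_out:
  motion:
    - {"xyz":[-0.02,-0.029,0]}
    - {"xyz":[-0.045,-0.065,0]}
    - {"xyz":[-0.07,-0.102,0]}
    - {"xyz":[-0.095,-0.138,0]}
    - {"xyz":[-0.12,-0.174,0]}
    - {"xyz":[-0.14,-0.203,0]}
    - {"xyz":[-0.155,-0.225,0]}
    - {"xyz":[-0.163,-0.237,0]}
    - {"xyz":[-0.167,-0.2425,0]}
    - {"xyz":[-0.167,-0.2425,0]}
    - {"xyz":[-0.167,-0.2425,0]}

```text
validation failed for argument at $.mo...
```

```bash
python3 - <<'E'
from workcell import *
from h import *
import cv2
o=get_obs();print(o["position"],o["joint_pos"],o["ft_force"])
c=camera("wrist");cv2.imwrite("pics/w1.png",c["img"][:,:,::-1]);np.savez("w1.npz",**c)
E=c["extrinsics"];print(np.round(E,3),c["fx"],c["cx"],c["cy"])
def proj(p):
    q=E[:3,:3].T@(np.array(p)-E[:3,3]);return c["cx"]-c["fx"]*q[0]/q[2],c["cy"]+c["fy"]*q[1]/q[2]
b=P-.12*s;b[2]=.184
print(b,[np.round(proj(b+k*n)) for k in(-.031,0,.031)],proj(o["position"]))
E
```

```text
[0.45161863 0.11720776 0.29016703] [-0.65669234 -0.06329611  0.29273679  1.7792832   0.01820019  1.42308642
  0.97349405] [1.08695193 1.0748696  1.25070023]
[[ 0.228 -0.93  -0.289  0.377]
 [ 0.974  0.217  0.069  0.134]
 [-0.002 -0.297  0.955  0.433]
 [ 0.     0.     0.     1.   ]] 345.95089065433496 324.6223059382696 193.29593629283653
[ 0.5590979  -0.15682947  0.184     ] [array([ 63., 397.]), array([ 55., 370.]), array([ 47., 341.])] (np.float64(326.0368417275879), np.float64(259.17644705978205))
```

View pics/w1.png

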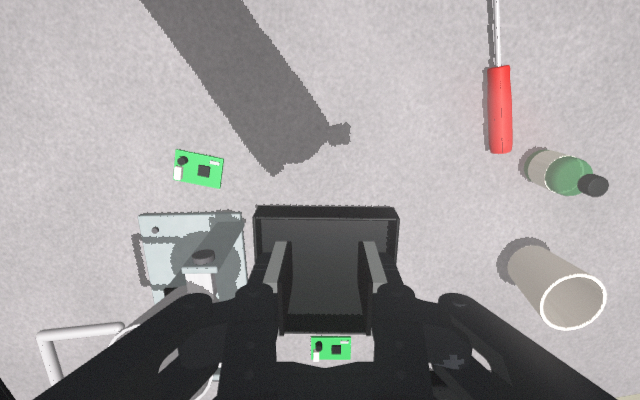

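The move was refused because the rows had no angular field. The wrist view shows the plate at (190,250), the tray at (326,270), and the loop's bar running down from (42,338) to about (60,395). That agrees with my projection of (47..63, 341..397).

>>> carry_out:
  motion:
    - {"xyz":[-0.02,-0.029,0],"angular":[0,0,0]}
    - {"xyz":[-0.045,-0.065,0],"angular":[0,0,0]}
    - {"xyz":[-0.07,-0.102,0],"angular":[0,0,0]}
    - {"xyz":[-0.095,-0.138,0],"angular":[0,0,0]}
    - {"xyz":[-0.12,-0.174,0],"angular":[0,0,0]}
    - {"xyz":[-0.14,-0.203,0],"angular":[0,0,0]}
    - {"xyz":[-0.155,-0.225,0],"angular":[0,0,0]}
    - {"xyz":[-0.163,-0.237,0],"angular":[0,0,0]}
    - {"xyz":[-0.167,-0.2425,0],"angular":[0,0,0]}
    - {"xyz":[-0.167,-0.2425,0],"angular":[0,0,0]}
    - {"xyz":[-0.167,-0.2425,0],"angular":[0,0,0]}

```text
clock: 2.45
position: [0.5587, -0.1542, 0.2901]
ee_rot: [0.114, 0.993, 0.0, -0.0]
ft_force: [0.6, 0.2, -0.1]
grip_width: 0.353
grasp_force: 0.0
```

```bash
python3 - <<'E'
from workcell import *
from h import *
import cv2
o=get_obs();print(o["position"],o["joint_pos"],o["ft_force"])
c=camera("wrist");cv2.imwrite("pics/w2.png",c["img"][:,:,::-1]);np.savez("w2.npz",**c)
E=c["extrinsics"]
def proj(p):
    q=E[:3,:3].T@(np.array(p)-E[:3,3]);return c["cx"]-c["fx"]*q[0]/q[2],c["cy"]+c["fy"]*q[1]/q[2]
b=P-.12*s;b[2]=.184
print(b,[np.round(proj(b+k*n)) for k in(-.036,0,.036)],proj(o["position"]))
M=R.from_quat(o["ee_rot"]).as_matrix();print(M.round(3))
E
```

```text
[ 0.55869995 -0.15421251  0.29012406] [-0.31454333  0.22232004  0.60486848  1.52201344 -0.12734555  1.43732423
  1.63739483] [ 0.55522406  0.24476581 -0.11414477]
[ 0.5590979  -0.15682947  0.184     ] [array([322., 237.]), array([322., 193.]), array([322., 145.])] (np.float64(326.0322081518386), np.float64(259.1882937692461))
[[-0.974  0.227 -0.   ]
 [ 0.227  0.974  0.001]
 [ 0.     0.001 -1.   ]]
```

View pics/w2.png

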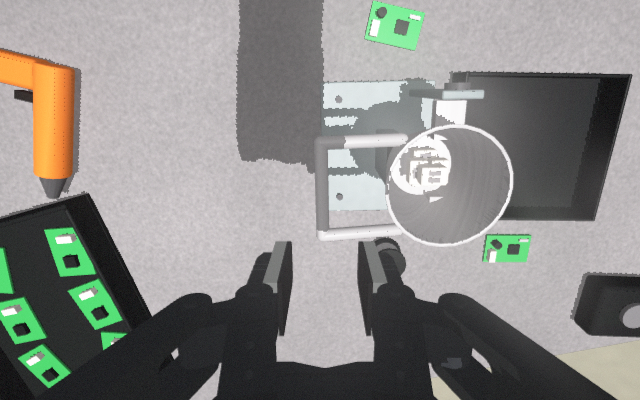

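The loop is seen from above: the bar runs from (321,140) to (324,236), and my projection put it at column 322, rows 145-237. It is centred between the fingers, which are closed to a 30 mm gap. The housings are in the pot at (425,165). I'll go down over the bar.

>>> carry_out:
  motion:
    - {"xyz":[0.001,-0.002,0.02],"angular":[0,0,0]}
    - {"xyz":[0.003,-0.003,0.045],"angular":[0,0,0]}
    - {"xyz":[0.003,-0.003,0.065],"angular":[0,0,0]}
    - {"xyz":[0.003,-0.003,0.08],"angular":[0,0,0]}
    - {"xyz":[0.003,-0.003,0.092],"angular":[0,0,0]}
    - {"xyz":[0.003,-0.003,0.102],"angular":[0,0,0]}
    - {"xyz":[0.003,-0.003,0.11],"angular":[0,0,0]}
    - {"xyz":[0.003,-0.003,0.117],"angular":[0,0,0]}
    - {"xyz":[0.003,-0.003,0.122],"angular":[0,0,0]}
    - {"xyz":[0.003,-0.003,0.124],"angular":[0,0,0]}
    - {"xyz":[0.003,-0.003,0.124],"angular":[0,0,0]}

```text
clock: 3.6
position: [0.5552, -0.1576, 0.1662]
ee_rot: [0.115, 0.993, 0.0, -0.0]
ft_force: [-0.1, -0.4, 0.4]
grip_width: 0.351
grasp_force: 0.0
```

```bash
python3 - <<'E'
from workcell import *
from h import *
o=get_obs();print(o["position"],o["ft_force"])
q=o["position"]-(P-.12*s);print("along s,n:",q@s,q@n)
# arc steps from start, in tool axes (y=s, z=down)
for d in range(0,121,6):
    a=np.radians(150.1-d);print(d,round(.1384*np.cos(a)+.12,4),round(-(.1384*np.sin(a)-.069),4))
E
```

```text
[ 0.5551625  -0.15757544  0.16624095] [-0.14700357 -0.40077316  0.42075333]
along s,n: -0.0016249167920178824 0.003661075811874354
0 0.0 0.0
6 0.0079 -0.0122
12 0.017 -0.0234
18 0.0272 -0.0337
24 0.0385 -0.0428
30 0.0506 -0.0507
36 0.0635 -0.0573
42 0.077 -0.0626
48 0.091 -0.0663
54 0.1053 -0.0686
60 0.1198 -0.0694
66 0.1342 -0.0687
72 0.1485 -0.0664
78 0.1625 -0.0627
84 0.1761 -0.0575
90 0.189 -0.051
96 0.2012 -0.0431
102 0.2124 -0.034
108 0.2227 -0.0238
114 0.2318 -0.0125
120 0.2397 -0.0004
```

>>> carry_out:
  motion:
    - {"xyz":[0,0.004,0],"angular":[0,0,0]}
    - {"xyz":[0,0.007,0],"angular":[0,0,0]}
    - {"xyz":[0,0.009,0],"angular":[0,0,0]}
    - {"xyz":[0,0.011,0],"angular":[0,0,0]}
    - {"xyz":[0,0.013,0],"angular":[0,0,0]}
    - {"xyz":[0,0.013,0],"angular":[0,0,0]}

```text
clock: 4.2
position: [0.5579, -0.1461, 0.1665]
ee_rot: [0.115, 0.993, -0.001, 0.0]
ft_force: [-1.4, -4.3, 1.8]
grip_width: 0.35
grasp_force: 2.2
```

The rear finger touches the bar at about 4.5 N. I'll follow the arc now.

>>> carry_out:
  motion:
    - {"xyz":[0,0.003,-0.004],"angular":[0,0,0]}
    - {"xyz":[0,0.007,-0.009],"angular":[0,0,0]}
    - {"xyz":[0,0.013,-0.017],"angular":[0,0,0]}
    - {"xyz":[0,0.021,-0.026],"angular":[0,0,0]}
    - {"xyz":[0,0.029,-0.0337],"angular":[0,0,0]}
    - {"xyz":[0,0.04,-0.043],"angular":[0,0,0]}
    - {"xyz":[0,0.052,-0.051],"angular":[0,0,0]}
    - {"xyz":[0,0.065,-0.0573],"angular":[0,0,0]}
    - {"xyz":[0,0.0785,-0.0626],"angular":[0,0,0]}
    - {"xyz":[0,0.0925,-0.0663],"angular":[0,0,0]}
    - {"xyz":[0,0.105,-0.0686],"angular":[0,0,0]}
    - {"xyz":[0,0.115,-0.0694],"angular":[0,0,0]}

```text
clock: 5.4
position: [0.5845, -0.031, 0.2355]
ee_rot: [0.114, 0.993, 0.0, -0.0]
ft_force: [-1.4, -0.6, 0.2]
grip_width: 0.35
grasp_force: 0.6
```

```bash
python3 - <<'E'
from workcell import *
from h import *
import cv2
o=get_obs();print(o["position"],o["ft_force"],o["joint_pos"])
q=o["position"]-(P-.12*s);print("along s,n:",q@s,q@n)
c=camera("side");a=c["img"][130:290,220:400,::-1];d=camera("scene")["img"][115:275,260:440,::-1]
cv2.imwrite("pics/mid.png",cv2.resize(np.hstack([a,d]),None,fx=2.2,fy=2.2,interpolation=cv2.INTER_CUBIC))
E
```

```text
[ 0.58454563 -0.03099015  0.2355202 ] [-1.40356922 -0.62309517  0.16480699] [-0.46586088  0.25671728  0.53109632  1.59025511 -0.13332592  1.33125412
  1.4246985 ]
along s,n: 0.12832552210922732 0.0039601374357356965
```

View pics/mid.png

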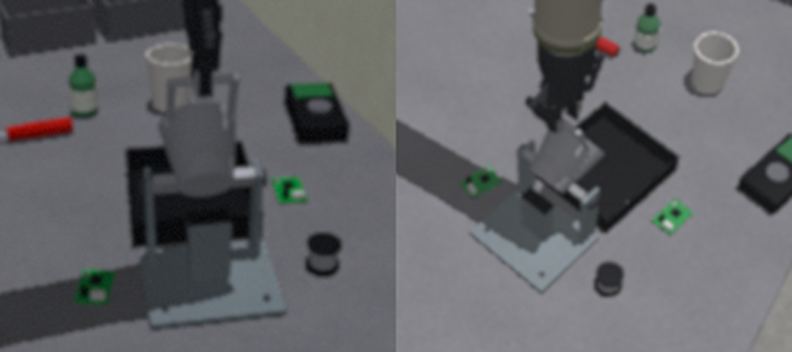

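Mid-swing: the bar stands at the top between the fingers (side crop about (208,80)), and the pot mouth leans towards the tray. I'll continue.

>>> carry_out:
  motion:
    - {"xyz":[0,0.012,0.0005],"angular":[0,0,0]}
    - {"xyz":[0,0.0265,0.0026],"angular":[0,0,0]}
    - {"xyz":[0,0.0405,0.006],"angular":[0,0,0]}
    - {"xyz":[0,0.054,0.011],"angular":[0,0,0]}
    - {"xyz":[0,0.067,0.0172],"angular":[0,0,0]}
    - {"xyz":[0,0.079,0.0247],"angular":[0,0,0]}
    - {"xyz":[0,0.09,0.033],"angular":[0,0,0]}
    - {"xyz":[0,0.098,0.0405],"angular":[0,0,0]}
    - {"xyz":[0,0.103,0.0457],"angular":[0,0,0]}
    - {"xyz":[0,0.106,0.049],"angular":[0,0,0]}
    - {"xyz":[0,0.108,0.0515],"angular":[0,0,0]}
    - {"xyz":[0,0.108,0.0515],"angular":[0,0,0]}

```text
clock: 6.7
position: [0.609, 0.0721, 0.184]
ee_rot: [0.115, 0.993, -0.0, -0.0]
ft_force: [0.2, -0.6, -0.3]
grip_width: 0.35
grasp_force: 0.0
```

```bash
python3 - <<'E'
from workcell import *
from h import *
o=get_obs();print(o["position"],o["ft_force"],o["grasp_force"])
q=o["position"]-(P-.12*s);print("along s,n:",q@s,q@n)
E
```

```text
[0.60897253 0.0721166  0.18403345] [ 0.2060069  -0.64598613 -0.28822509] 0.0
along s,n: 0.23428598033630066 0.003723140289838306
```

>>> carry_out:
  motion:
    - {"xyz":[0,0.002,0.0025],"angular":[0,0,0]}
    - {"xyz":[0,0.004,0.005],"angular":[0,0,0]}
    - {"xyz":[0,0.006,0.0075],"angular":[0,0,0]}
    - {"xyz":[0,0.008,0.01],"angular":[0,0,0]}
    - {"xyz":[0,0.01,0.0125],"angular":[0,0,0]}
    - {"xyz":[0,0.0115,0.0145],"angular":[0,0,0]}
    - {"xyz":[0,0.0125,0.016],"angular":[0,0,0]}
    - {"xyz":[0,0.0135,0.0175],"angular":[0,0,0]}
    - {"xyz":[0,0.0135,0.0175],"angular":[0,0,0]}

```text
clock: 7.6
position: [0.612, 0.0855, 0.1665]
ee_rot: [0.115, 0.993, -0.0, -0.0]
ft_force: [0.1, 0.2, 0.8]
grip_width: 0.355
grasp_force: 0.0
```

```bash
python3 - <<'E'
from workcell import *
from h import *
o=get_obs();print(o["position"],o["ft_force"],o["grasp_force"])
q=o["position"]-(P-.12*s);print("along s,n:",q@s,q@n)
E
```

```text
[0.61199727 0.0855034  0.16647279] [0.08254972 0.17243036 0.7623179 ] 0.0
along s,n: 0.24800978894953132 0.003835210926720699
```

>>> carry_out:
  motion:
    - {"xyz":[0,0.001,0],"angular":[0,0,0]}
    - {"xyz":[0,0.002,0],"angular":[0,0,0]}
    - {"xyz":[0,0.003,0],"angular":[0,0,0]}
    - {"xyz":[0,0.004,0],"angular":[0,0,0]}
    - {"xyz":[0,0.004,0],"angular":[0,0,0]}

```text
clock: 8.1
position: [0.6128, 0.0878, 0.1667]
ee_rot: [0.115, 0.993, -0.001, -0.0]
ft_force: [-2.2, -5.9, 1.5]
grip_width: 0.352
grasp_force: 2.7
```

>>> carry_out:
  motion:
    - {"xyz":[0,0.001,0],"angular":[0,0,0]}
    - {"xyz":[0,0.0015,0],"angular":[0,0,0]}
    - {"xyz":[0,0.0015,0],"angular":[0,0,0]}
    - {"xyz":[0,0.0015,0],"angular":[0,0,0]}
    - {"xyz":[0,0.0015,0],"angular":[0,0,0]}

```text
clock: 8.6
position: [0.6128, 0.0878, 0.1667]
ee_rot: [0.116, 0.993, -0.002, -0.001]
ft_force: [-4.8, -9.1, 2.5]
grip_width: 0.346
grasp_force: 4.6
```

```bash
python3 - <<'E'
from workcell import *
from h import *
import cv2
o=get_obs();print(o["position"],o["ft_force"],o["grasp_force"])
q=o["position"]-(P-.12*s);print("along s,n:",q@s,q@n)
c=camera("side");a=c["img"][150:290,230:390,::-1];d=camera("scene")["img"][125:265,280:440,::-1]
cv2.imwrite("pics/tip.png",cv2.resize(np.hstack([a,d]),None,fx=2.5,fy=2.5,interpolation=cv2.INTER_CUBIC))
E
```

```text
[0.61283834 0.08782992 0.16668846] [-4.76106528 -9.09787042  2.48230672] 4.6077995002269745
along s,n: 0.25046690016310136 0.003547625678606149
```

View pics/tip.png

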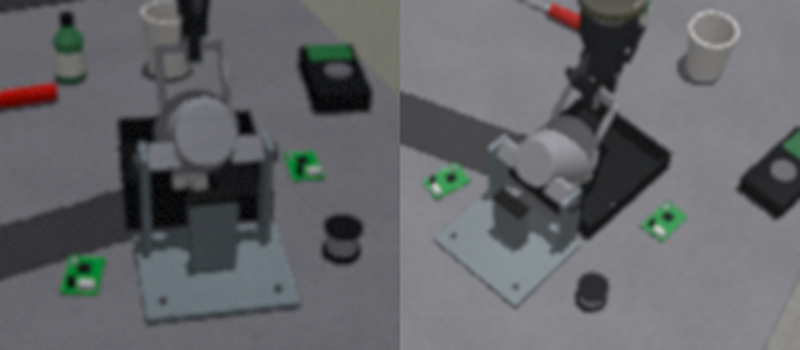

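The pot is on its stop: the force has risen to about 10.6 N with no further motion. Housings show in the tray at side crop (190,183). I'll press slightly harder and hold.

>>> carry_out:
  motion:
    - {"xyz":[0,0.0005,0],"angular":[0,0,0]}
    - {"xyz":[0,0.0005,0],"angular":[0,0,0]}
    - {"xyz":[0,0.0005,0],"angular":[0,0,0]}
    - {"xyz":[0,0.0005,0],"angular":[0,0,0]}
    - {"xyz":[0,0.0005,0],"angular":[0,0,0]}
    - {"xyz":[0,0.0005,0],"angular":[0,0,0]}
    - {"xyz":[0,0.0005,0],"angular":[0,0,0]}
    - {"xyz":[0,0.0005,0],"angular":[0,0,0]}
    - {"xyz":[0,0.0005,0],"angular":[0,0,0]}
    - {"xyz":[0,0.0005,0],"angular":[0,0,0]}
    - {"xyz":[0,0.0005,0],"angular":[0,0,0]}
    - {"xyz":[0,0.0005,0],"angular":[0,0,0]}

```text
clock: 9.9
position: [0.6128, 0.0879, 0.1667]
ee_rot: [0.116, 0.993, -0.002, -0.001]
ft_force: [-5.2, -9.5, 3.9]
grip_width: 0.348
grasp_force: 5.3
```

```bash
python3 - <<'E'
from workcell import *
from h import *
import cv2
o=get_obs();print(o["position"],o["ft_force"],o["grasp_force"])
c=camera("side")["img"];d=camera("scene")["img"]
w=lambda i:cv2.findContours(((i.min(2)>135)&(np.ptp(i.astype(int),2)<25)).astype('uint8'),0,1)[0]
for n,i,(x0,x1,y0,y1) in [("side",c,(275,345,200,245)),("scene",d,(330,395,160,225))]:
    k=i[y0:y1,x0:x1]
    for q in w(k):
        if cv2.contourArea(q)>3: print(n,cv2.boundingRect(q),cv2.contourArea(q))
cv2.imwrite("pics/tip2.png",cv2.resize(np.hstack([c[195:255,270:350,::-1],d[155:215,330:410,::-1]]),None,fx=5,fy=5,interpolation=cv2.INTER_CUBIC))
E
```

```text
[0.61283556 0.08787974 0.16666082] [-5.24689283 -9.54532625  3.93786361] 5.2678947150707245
scene (52, 56, 4, 3) 4.0
scene (3, 18, 19, 11) 97.5
```

View pics/tip2.png

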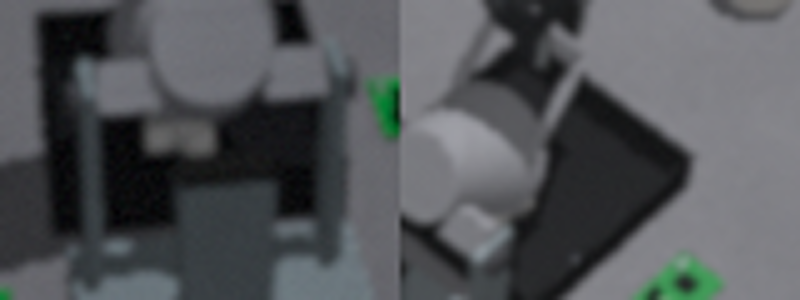

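The housings are white at side crop (180,135) under the pot mouth, inside the tray, but they can't be counted from here. The press held at about 11.5 N for over 1 s. Next I'll bring the front finger to the bar.

>>> carry_out:
  motion:
    - {"xyz":[0,0,0],"angular":[0,0,0]}
    - {"xyz":[0,-0.004,0],"angular":[0,0,0]}
    - {"xyz":[0,-0.008,0],"angular":[0,0,0]}
    - {"xyz":[0,-0.012,0],"angular":[0,0,0]}
    - {"xyz":[0,-0.016,0],"angular":[0,0,0]}
    - {"xyz":[0,-0.019,0],"angular":[0,0,0]}
    - {"xyz":[0,-0.021,0],"angular":[0,0,0]}
    - {"xyz":[0,-0.022,0],"angular":[0,0,0]}
    - {"xyz":[0,-0.023,0],"angular":[0,0,0]}
    - {"xyz":[0,-0.023,0],"angular":[0,0,0]}

```text
clock: 11.0
position: [0.6082, 0.0688, 0.1667]
ee_rot: [0.115, 0.993, 0.0, 0.0]
ft_force: [0.2, -0.1, 0.5]
grip_width: 0.347
grasp_force: 0.0
```

```bash
python3 - <<'E'
from workcell import *
from h import *
o=get_obs();print(o["position"],o["ft_force"],o["grasp_force"])
q=o["position"]-(P-.12*s);print("along s,n:",q@s,q@n)
E
```

```text
[0.60821575 0.06881069 0.16671732] [ 0.15077439 -0.09114443  0.53346957] 0.0
along s,n: 0.2308946061703793 0.0037050186724511686
```

>>> carry_out:
  motion:
    - {"xyz":[0,-0.003,-0.002],"angular":[0,0,0]}
    - {"xyz":[0,-0.006,-0.006],"angular":[0,0,0]}
    - {"xyz":[0,-0.011,-0.0125],"angular":[0,0,0]}
    - {"xyz":[0,-0.018,-0.022],"angular":[0,0,0]}
    - {"xyz":[0,-0.027,-0.031],"angular":[0,0,0]}
    - {"xyz":[0,-0.039,-0.0415],"angular":[0,0,0]}
    - {"xyz":[0,-0.052,-0.0505],"angular":[0,0,0]}
    - {"xyz":[0,-0.065,-0.0571],"angular":[0,0,0]}
    - {"xyz":[0,-0.0785,-0.0623],"angular":[0,0,0]}
    - {"xyz":[0,-0.0925,-0.066],"angular":[0,0,0]}
    - {"xyz":[0,-0.105,-0.0683],"angular":[0,0,0]}
    - {"xyz":[0,-0.115,-0.069],"angular":[0,0,0]}

```text
clock: 12.2
position: [0.5815, -0.0448, 0.2356]
ee_rot: [0.115, 0.993, -0.0, -0.0]
ft_force: [1.9, 1.6, 1.3]
grip_width: 0.35
grasp_force: 0.8
```

```bash
python3 - <<'E'
from workcell import *
from h import *
o=get_obs();print(o["position"],o["ft_force"],o["grasp_force"])
q=o["position"]-(P-.12*s);print("along s,n:",q@s,q@n)
E
```

```text
[ 0.58150333 -0.04482779  0.23562086] [1.86431968 1.5930341  1.32897854] 0.8008347451686859
along s,n: 0.11415876897278986 0.00376221919610872
```

>>> carry_out:
  motion:
    - {"xyz":[0,-0.012,0.0003],"angular":[0,0,0]}
    - {"xyz":[0,-0.0255,0.0015],"angular":[0,0,0]}
    - {"xyz":[0,-0.0395,0.0043],"angular":[0,0,0]}
    - {"xyz":[0,-0.053,0.0085],"angular":[0,0,0]}
    - {"xyz":[0,-0.066,0.0143],"angular":[0,0,0]}
    - {"xyz":[0,-0.0785,0.0213],"angular":[0,0,0]}
    - {"xyz":[0,-0.09,0.0295],"angular":[0,0,0]}
    - {"xyz":[0,-0.0985,0.0365],"angular":[0,0,0]}
    - {"xyz":[0,-0.1045,0.0425],"angular":[0,0,0]}
    - {"xyz":[0,-0.1075,0.0458],"angular":[0,0,0]}
    - {"xyz":[0,-0.1095,0.048],"angular":[0,0,0]}
    - {"xyz":[0,-0.1095,0.048],"angular":[0,0,0]}

```text
clock: 13.4
position: [0.5569, -0.1497, 0.1874]
ee_rot: [0.115, 0.993, 0.0, -0.0]
ft_force: [0.1, -0.2, 0.5]
grip_width: 0.353
grasp_force: 0.0
```

```bash
python3 - <<'E'
from workcell import *
from h import *
import cv2
o=get_obs();print(o["position"],o["ft_force"],o["grasp_force"])
q=o["position"]-(P-.12*s);print("along s,n:",q@s,q@n)
d=camera("scene");i=d["img"];w=camera("wrist")["img"]
T=P+.119*s;T[2]=.01
for q in cv2.findContours(((i.min(2)>110)).astype('uint8')[155:225,335:395],0,1)[0]:
    m=cv2.boundingRect(q);a=cv2.contourArea(q)
    if 2<a<200:
        p=onz(d,335+m[0]+m[2]/2,155+m[1]+m[3]/2,.012)-T;print(m,a,"tray xy",(p@s).round(3),(p@n).round(3))
S=cv2.resize(i[145:235,300:400,::-1],(400,360),interpolation=cv2.INTER_CUBIC)
cv2.imwrite("pics/up.png",np.hstack([S,cv2.resize(w[40:400,120:520,::-1],(400,360))]))
E
```

```text
[ 0.55693096 -0.14965945  0.18744841] [ 0.0745496  -0.17357381  0.53075871] 0.0
along s,n: 0.006485758987131446 0.003746964779706402
(46, 60, 5, 5) 11.5 tray xy -0.013 -0.146
(0, 52, 9, 12) 30.0 tray xy -0.108 -0.021
(0, 35, 9, 5) 7.5 tray xy -0.042 0.04
(5, 32, 17, 20) 132.5 tray xy -0.034 0.003
```

View pics/up.png

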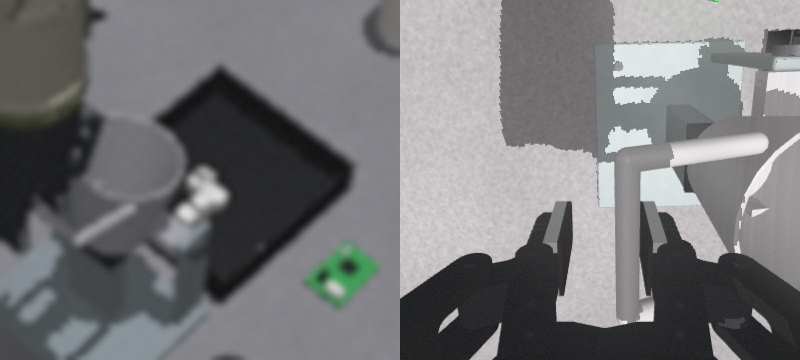

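The left half shows white housings heaped in the tray at about (200,195), and the pot interior at (135,160) is grey. On the right, the bar lies between the fingers next to the front pad, at (630,230). I'll finish the swing.

>>> carry_out:
  motion:
    - {"xyz":[0,-0.002,0.003],"angular":[0,0,0]}
    - {"xyz":[0,-0.004,0.006],"angular":[0,0,0]}
    - {"xyz":[0,-0.006,0.009],"angular":[0,0,0]}
    - {"xyz":[0,-0.008,0.012],"angular":[0,0,0]}
    - {"xyz":[0,-0.01,0.0145],"angular":[0,0,0]}
    - {"xyz":[0,-0.0115,0.017],"angular":[0,0,0]}
    - {"xyz":[0,-0.013,0.0195],"angular":[0,0,0]}
    - {"xyz":[0,-0.0145,0.0215],"angular":[0,0,0]}
    - {"xyz":[0,-0.0145,0.0215],"angular":[0,0,0]}

```text
clock: 14.4
position: [0.5534, -0.1641, 0.1659]
ee_rot: [0.115, 0.993, -0.0, -0.0]
ft_force: [-0.5, 0.4, -0.2]
grip_width: 0.35
grasp_force: 0.0
```

```bash
python3 - <<'E'
from workcell import *
from h import *
o=get_obs();print(o["position"],o["ft_force"],o["grasp_force"])
q=o["position"]-(P-.12*s);print("along s,n:",q@s,q@n)
E
```

```text
[ 0.55343052 -0.16411923  0.16588715] [-0.47336978  0.38384146 -0.18008347] 0.0
along s,n: -0.008391304730926488 0.0038530180959758078
```

>>> carry_out:
  motion:
    - {"xyz":[0,-0.001,0],"angular":[0,0,0]}
    - {"xyz":[0,-0.002,0],"angular":[0,0,0]}
    - {"xyz":[0,-0.003,0],"angular":[0,0,0]}
    - {"xyz":[0,-0.003,0],"angular":[0,0,0]}

```text
clock: 14.8
position: [0.5533, -0.1657, 0.1662]
ee_rot: [0.114, 0.993, 0.001, 0.0]
ft_force: [0.3, 4.5, 0.3]
grip_width: 0.35
grasp_force: 2.5
```

>>> carry_out:
  motion:
    - {"xyz":[0,-0.001,0],"angular":[0,0,0]}
    - {"xyz":[0,-0.0017,0],"angular":[0,0,0]}
    - {"xyz":[0,-0.0017,0],"angular":[0,0,0]}
    - {"xyz":[0,-0.0017,0],"angular":[0,0,0]}

```text
clock: 15.2
position: [0.5534, -0.1658, 0.1663]
ee_rot: [0.114, 0.994, 0.001, 0.0]
ft_force: [2.5, 9.9, 0.8]
grip_width: 0.349
grasp_force: 4.8
```

On its upright stop: about 10.2 N with no motion. I'll press to about 12 N and hold.

>>> carry_out:
  motion:
    - {"xyz":[0,-0.0005,0],"angular":[0,0,0]}
    - {"xyz":[0,-0.0005,0],"angular":[0,0,0]}
    - {"xyz":[0,-0.0005,0],"angular":[0,0,0]}
    - {"xyz":[0,-0.0005,0],"angular":[0,0,0]}
    - {"xyz":[0,-0.0005,0],"angular":[0,0,0]}
    - {"xyz":[0,-0.0005,0],"angular":[0,0,0]}
    - {"xyz":[0,-0.0005,0],"angular":[0,0,0]}
    - {"xyz":[0,-0.0005,0],"angular":[0,0,0]}

```text
clock: 16.0
position: [0.5534, -0.1658, 0.1662]
ee_rot: [0.113, 0.994, 0.002, 0.0]
ft_force: [1.9, 11.2, 1.3]
grip_width: 0.35
grasp_force: 5.5
```

>>> carry_out:
  motion:
    - {"xyz":[0,0.004,0],"angular":[0,0,0]}
    - {"xyz":[0,0.008,0],"angular":[0,0,0]}
    - {"xyz":[0,0.012,0],"angular":[0,0,0]}
    - {"xyz":[0,0.013,0],"angular":[0,0,0]}
    - {"xyz":[0,0.013,-0.01],"angular":[0,0,0]}
    - {"xyz":[0,0.013,-0.03],"angular":[0,0,0]}
    - {"xyz":[0,0.013,-0.055],"angular":[0,0,0]}
    - {"xyz":[0,0.013,-0.085],"angular":[0,0,0]}
    - {"xyz":[0,0.013,-0.11],"angular":[0,0,0]}
    - {"xyz":[0,0.013,-0.125],"angular":[0,0,0]}
    - {"xyz":[0,0.013,-0.125],"angular":[0,0,0]}

```text
clock: 17.1
position: [0.5562, -0.1569, 0.2935]
ee_rot: [0.115, 0.993, 0.0, 0.002]
ft_force: [0.4, 0.3, -1.1]
grip_width: 0.35
grasp_force: 0.0
```

```bash
python3 - <<'E'
from workcell import *
from h import *
import cv2
o=get_obs();print(o["position"],o["ft_force"])
c=camera("wrist");w=c["img"];w0=np.load("w2.npz")["img"]
# pot interior: rim ellipse ~ centre (450,185), r 60; compare white pixels before / after
for n,i in(("before",w0),("after",w)):
    k=i[128:242,388:512];print(n,"pot white",(k.min(2)>215).sum(),"edges",(cv2.Canny(k,60,160)>0).sum())
    b=(i[135:240,300:345].min(2)>150).astype(int).sum(0);print("bar cols",b[10:35])
print("inner grey", w[150:220:14,410:490:10].min(2).tolist(), "\nbefore", w0[150:220:14,410:490:10].min(2).tolist())
# housings in tray, scene view
d=camera("scene");T=P+.119*s;T[2]=0
uv=[]
E=d["extrinsics"]
def pr(p):
    q=E[:3,:3].T@(p-E[:3,3]);return [d["cx"]-d["fx"]*q[0]/q[2],d["cy"]+d["fy"]*q[1]/q[2]]
poly=np.array([pr(T+a*s+b*n+[0,0,.02]) for a,b in((-.086,-.081),(.086,-.081),(.086,.081),(-.086,.081))],np.int32)
m=np.zeros((400,640),np.uint8);cv2.fillPoly(m,[poly],1)
i=d["img"];wh=((i.min(2)>90)&(m>0)).astype(np.uint8)
for q in cv2.findContours(wh,0,1)[0]:
    x,y,ww,h=cv2.boundingRect(q)
    if ww*h>3:
        p=onz(d,x+ww/2,y+h/2,.015)-T;print((x,y,ww,h),cv2.contourArea(q),"tray xy",(p@s).round(3),(p@n).round(3))
print(i[180:206,335:362].min(2))
E
```

```text
[ 0.55617444 -0.15692339  0.2934652 ] [ 0.39792999  0.26426126 -1.05485038]
before pot white 2813 edges 1428
bar cols [66 66 66 67 67 45 12 10 10 10 12 10 11 10  9  9 10 11 49 81 82 84 84 84
 85]
after pot white 3761 edges 1084
bar cols [68 67 66 66 66 67 68 74 78 55 18 14 14 15 14 13 14 13 13 15 14 17 49 79
 82]
inner grey [[242, 251, 250, 251, 180, 133, 135, 132], [251, 250, 249, 249, 247, 135, 131, 131], [250, 249, 249, 250, 149, 138, 137, 129], [226, 247, 168, 157, 152, 138, 135, 132], [155, 154, 165, 157, 153, 147, 141, 134]] 
before [[164, 216, 238, 252, 135, 135, 134, 134], [234, 187, 161, 164, 247, 135, 134, 130], [250, 166, 195, 241, 147, 139, 133, 129], [247, 247, 160, 156, 151, 140, 130, 130], [154, 158, 158, 159, 151, 148, 141, 133]]Traceback (most recent call last):
  File "<stdin>", line 17, in <module>
TypeError: can't multiply sequence by non-int of type 'float'
```

>>> carry_out:
  motion:
    - {"xyz":[0,0.02,-0.02],"angular":[0,0,0]}
    - {"xyz":[0,0.05,-0.03],"angular":[0,0,0]}
    - {"xyz":[0,0.08,-0.04],"angular":[0,0,0]}
    - {"xyz":[0,0.11,-0.05],"angular":[0,0,0]}
    - {"xyz":[0,0.14,-0.05],"angular":[0,0,0]}
    - {"xyz":[0,0.17,-0.05],"angular":[0,0,0]}
    - {"xyz":[0,0.2,-0.05],"angular":[0,0,0]}
    - {"xyz":[0,0.22,-0.05],"angular":[0,0,0]}
    - {"xyz":[0,0.23,-0.05],"angular":[0,0,0]}
    - {"xyz":[0,0.23,-0.05],"angular":[0,0,0]}
    - {"xyz":[0,0.23,-0.05],"angular":[0,0,0]}

```text
clock: 18.3
position: [0.6078, 0.066, 0.3411]
ee_rot: [0.116, 0.993, -0.0, -0.0]
ft_force: [0.2, -0.3, -0.1]
grip_width: 0.353
grasp_force: 0.0
```

```bash
python3 - <<'E'
from workcell import *
from h import *
import cv2
o=get_obs();print(o["position"],o["ft_force"])
d=camera("wrist");np.savez("w3.npz",**d);T=P+.119*s;T[2]=0
E=d["extrinsics"]
def pr(p):
    q=E[:3,:3].T@(p-E[:3,3]);return [d["cx"]-d["fx"]*q[0]/q[2],d["cy"]+d["fy"]*q[1]/q[2]]
poly=np.array([pr(T+a*s+b*n+[0,0,.03]) for a,b in((-.086,-.081),(.086,-.081),(.086,.081),(-.086,.081))],np.int32)
print("tray poly",poly.tolist(),"pot rim",np.round([pr(P-.025*s+k*.048*s+[0,0,.07]) for k in(-1,0,1)]).tolist())
m=np.zeros((400,640),np.uint8);cv2.fillPoly(m,[poly],1)
i=d["img"];wh=((i.min(2)>120)&(m>0)).astype(np.uint8)
for q in cv2.findContours(wh,0,1)[0]:
    a=cv2.contourArea(q)
    if a>15:
        (x,y),(w,h),t=cv2.minAreaRect(q);p=onz(d,x,y,.019)-T
        print((round(x),round(y)),"size mm",[round(v*.019*0+v*np.linalg.norm(onz(d,x+1,y,.019)-onz(d,x,y,.019))*1000) for v in(w,h)],a,"tray xy",(p@s).round(3),(p@n).round(3))
E
```

```text
[0.60784937 0.06598582 0.34106247] [ 0.20526493 -0.34865001 -0.06506535]
tray poly [[271, 206], [395, 206], [403, 84], [265, 84]] pot rim [[123.0, 179.0], [177.0, 179.0], [231.0, 179.0]]
(296, 146) size mm [18, 15] 132.0 tray xy -0.05 0.001
(280, 143) size mm [22, 18] 181.0 tray xy -0.073 0.006
(321, 139) size mm [38, 41] 508.5 tray xy -0.017 0.012
(360, 122) size mm [100, 104] 3429.0 tray xy 0.034 0.034
```

```bash
python3 - <<'E'
from h import *
import cv2
d=np.load("w3.npz");i=d["img"]
wh=(i.min(2)>190).astype(np.uint8)
k=i[100:190,262:350].min(2)
for t in(150,190,215,235):
    nn,_,st,ce=cv2.connectedComponentsWithStats((k>t).astype(np.uint8),connectivity=4)
    print(t,[(s[4],(c+[262,100]).round().tolist()) for s,c in zip(st[1:],ce[1:]) if s[4]>12])
p=i.min(2)[125:235:9,120:236:9];print(p)
np.savetxt("/dev/stdout",i.min(2)[126:162:2,300:344:2],fmt="%3d")
E
```

```text
150 [(np.int32(464), [322.0, 141.0]), (np.int32(147), [279.0, 143.0]), (np.int32(139), [297.0, 146.0]), (np.int32(157), [265.0, 175.0])]
190 [(np.int32(127), [326.0, 147.0]), (np.int32(28), [315.0, 150.0]), (np.int32(149), [264.0, 175.0])]
215 [(np.int32(120), [325.0, 147.0]), (np.int32(28), [315.0, 150.0])]
235 [(np.int32(107), [325.0, 148.0]), (np.int32(21), [315.0, 151.0])]
[[211 202 215 163 226 147 148 240 156 141 154 154 121]
 [249 251 242 150 154 152 154 152 249 247 125 139 130]
 [204 246 153 148 153 153 150 246 248 249 248 123 119]
 [205 155 158 153 157 153 159 249 248 248 247 166 119]
 [208 149 155 157 155 152 162 248 247 247 248 248 123]
 [196 159 156 155 158 158 153 161 244 247 249 248 144]
 [194 153 153 156 158 156 159 158 151 245 248 240 159]
 [200 247 156 155 158 154 159 159 155 154 242 146 237]
 [200 194 155 154 152 157 153 155 157 152 150 144 249]
 [186 176 169 158 159 156 156 152 150 151 151 241 247]
 [243 238 231 217 174 153 152 153 152 150 245 108 110]
 [199 207 201 204 202 209 225 245 230 217 211 200 142]
 [198 204 205 203 194 204 210 208 208 207 209  60 127]]
255 255 255 255 255 202 117 116 115 113 115 114
176 134 106 119 167 171 252 253 253 148 255 255 255 255 255 194 111 114 113 114 115 115
107 109 110 110 108 109 113 109 112 115 126 132 140 143 149 122 113 113 114 112 110 113
107 108 104 110 109 105 109 107 109 110 113 111 109 117 110 112 110 114 115 115 113 116
105 109 108 108 105 111 109 108 109 109 109 109 111 111 114 110 108 114 113 111 114 112
108 106 105 108 106 104 107 107 107 113 110 108 109 111 109 112 117 111 113 113 111 113
```

```bash
python3 -c "
from workcell import *
print(hand_in())"
```

```text
the job is handed in; nothing more can be done
None
```

I emptied the pot into the tray and handed the job in; no verdict came back. I pressed the pot at about 11.5 N on both stops, tipped and upright. The last wrist image points to all five housings in the tray, based on white area because three lie together, and to an empty pot.

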